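Change over the sole pattern on the easel

TASK

Change the sole pattern on the small metal easel from the yellow one to the red one. First lift the yellow pattern off the easel and lower it upright, fully home, into the empty groove of the wooden rack, the one marked by the yellow clip, with neither end sticking out past the rack; then draw the red pattern up out of its groove and stand it on the easel's ledge, right way up, centred, leaning on the back board and let go. Set both down gently, without dropping them, and leave the blue and green patterns in their grooves and do not disturb anything else on the bench.

Things in the scene. Friction and masses are not known exactly. Their poses are not given: they have to be found in the camera images.
- red: red sole pattern: stiff painted board 160 long x 8 thick x 110 mm tall, about 110 g, a pale sole shape and, near its top edge, a black dot on both faces; it starts upright in one of the rack's grooves, not always the same one. Origin: middle of its lower edge; x along its length, y through its thickness, z up to its top edge.
- yellow: yellow sole pattern: stiff painted board 160 long x 8 thick x 110 mm tall, about 110 g, a pale sole shape and, near its top edge, a black dot on both faces; it starts on the easel, leaning on its back board, and belongs in the rack's empty groove. Origin: middle of its lower edge; x along its length, y through its thickness, z up to its top edge.
- blue: blue sole pattern: stiff painted board 160 long x 8 thick x 110 mm tall, about 110 g, a pale sole shape and, near its top edge, a black dot on both faces; it stands in the rack and stays there. Origin: middle of its lower edge; x along its length, y through its thickness, z up to its top edge.
- green: green sole pattern: stiff painted board 160 long x 8 thick x 110 mm tall, about 110 g, a pale sole shape and, near its top edge, a black dot on both faces; it stands in the rack and stays there. Origin: middle of its lower edge; x along its length, y through its thickness, z up to its top edge.
- red_top (a point): middle of the red pattern's top edge, 110 mm up its z from its origin
- blue_top (a point): middle of the blue pattern's top edge
- green_top (a point): middle of the green pattern's top edge
- rack: fixed wooden rack, 200 (x) x 200 (y) x 50 mm tall, with four open-ended grooves along its x at y = -66, -22, 22 and 66 mm, each 12 mm wide, 38 mm deep (floor 12 mm above the table), mouth rounded to 6 mm radius. A board in it stands out 72 mm. Origin: centre of its underside; z up.
- home_clip: yellow metal clip, 36 mm wide and 40 mm tall, fixed on the +x end of the rack at the empty groove. Its origin is not on the clip but in the middle of that groove's floor (rack x = 0, 12 mm above the table), its axes parallel to the rack's: the place for the yellow pattern's origin.
- easel: fixed low aluminium easel on a dark base, 190 mm long (x) x 110 mm deep (y), about 80 mm tall, front to its -y. The back board leans back 20 degrees from vertical towards +y and rises 55 mm from the ledge, so the upper 55 mm of a pattern stand free. The ledge is square to it, 14 mm deep, with a rounded front lip 10 mm high. Origin: under its middle on the table.
- easel_seat (a point): where the lower-edge middle (origin) of a pattern lies when it stands centred on the easel flat against the back board: 29 mm above the table. Axes as the easel's; a seated pattern's z axis is (0, 0.342, 0.940) in them.
- shoe_last: bystander: pale wooden shoe last on a black sole plate, 190 x 60 mm, 102 mm tall, beside the rack; origin under its middle
- adhesive: bystander: yellow adhesive can with a pale label, 68 mm across, 180 mm tall, standing between rack and easel; origin under its middle
- hammer: bystander: hammer 260 mm long lying on the bench
- dye: bystander: amber jar with black cap, 56 mm across, 130 mm tall; origin under its middle
- dish: bystander: shallow red dish 110 mm across, 20 mm tall
- brush: bystander: brush 200 mm long lying on the bench
- heel_block: bystander: wooden heel on a black block, 75 x 62 x 50 mm
Mind the look-alikes: they are no part of the job. There is more than one size of the yellow; the one meant has the size given above.

How it is judged (in metres and radians):
On the way, in this order (a step that is already met when the one before it is completed fails the run):
1. the yellow pattern stands home in the marked groove, let go, before the red one has left the rack (x of yellow in the frame of home_clip between -0.025 and 0.025 m and y of yellow in the frame of home_clip between -0.006 and 0.006 m and z of yellow in the frame of home_clip between -0.004 and 0.006 m and angle between yellow's own z axis and vertical below 0.2 rad and angle between the x axis of yellow and the x axis of rack, either way round below 0.06 rad and linear speed of yellow below 0.03 m/s and contact force between the fingers and yellow below 0.1 N and z of red in the frame of rack below 0.03 m), for 0.2 s.
2. the red pattern has been drawn up clear of its groove and held off the bench (z of red in the frame of rack above 0.06 m and angle between red's own z axis and vertical below 0.8 rad), for 0.1 s.
At the end, for the whole second after the job is handed in: At rest: red on the easel ledge (within 30 mm of centre, 9 mm of the back board, 8 mm in height, lean 0.22 to 0.50 rad, aligned to 0.08); yellow in the clip's groove (within 6 mm of its floor and midline, 25 mm of centre, upright to 0.2 rad, aligned to 0.06) (x of red in the frame of easel_seat between -0.03 and 0.03 m and y of red in the frame of easel_seat between -0.009 and 0.004 m and z of red in the frame of easel_seat between -0.005 and 0.008 m and y of red_top in the frame of easel_seat between 0.025 and 0.055 m and angle between red's own z axis and vertical between 0.22 and 0.5 rad and angle between the x axis of red and the x axis of easel, either way round below 0.08 rad and linear speed of each of red, yellow below 0.03 m/s and angular speed of red below 0.2 rad/s and x of yellow in the frame of home_clip between -0.025 and 0.025 m and y of yellow in the frame of home_clip between -0.006 and 0.006 m and z of yellow in the frame of home_clip between -0.004 and 0.006 m and angle between yellow's own z axis and vertical below 0.2 rad and angle between the x axis of yellow and the x axis of rack, either way round below 0.06 rad); the robot touches nothing.
It fails at once if the blue or green pattern was shifted (15 mm at its foot, 25 mm at its top) (distance of any of blue, green from where it was at the start of the episode above 0.015 m or distance of any of blue_top, green_top from where it was at the start of the episode above 0.025 m).
It fails at once if a bystander was pushed more than 20 mm (distance of any of shoe_last, adhesive, hammer, dye, dish, brush, heel_block from where it was at the start of the episode above 0.02 m).
It fails at once if a pattern was dropped onto the easel or into the groove (over 0.4 m/s in the last 20 mm) ((distance between red and easel_seat below 0.02 m and linear speed of red above 0.4 m/s) or (distance between yellow and home_clip below 0.02 m and linear speed of yellow above 0.4 m/s)).
It also fails if it takes over 66 s, if anything falls off the work surface, if the arm or the gripper's body presses on something with over 40 N, if the wrist force passes 120 N, or if a joint passes its speed limit or range.

ROBOT

A 7-joint arm with a two-finger parallel gripper is mounted at the origin on the work surface. World frame = base frame: x ahead of the robot, y to its left, z up, the work surface at z = 0. Lengths are in mm, angles in rad, forces in N, time in s.
With the tool pointing down it reaches from about 350 to 900 mm from the base axis. Payload 7.2 kg.
Tool frame: the origin (TCP) lies midway between the tips of the shut fingers; the grasp point (between the pads) lies 19 mm behind it (env.hold_point_z is the distance from the TCP to the grasp point, in mm); z points along the fingers, y is the line along which they close (so a half turn about z gives the same grasp; the last joint's range is limited). The gripper opens to 85 mm and grips with 20 to 120 N. Pads are 22 mm wide; open, the fingers measure 114 mm over their backs; the gripper's body (76 mm by 85 mm) begins 54 mm behind the grasp point. The pads swing forward as they close: fully open they stand 13 mm farther back than shut.
Start: joints at [1.099, 0.411, -0.013, 1.596, 0.006, 1.134, -0.082], TCP at [245.561, -574.742, 231.297] pointing down, gripper open.
Joint ranges: [-2.95, 2.95], [-0.29, 1.99], [-1.47, 1.44], [0.14, 2.54], [-1.03, 4.17], [0.13, 1.85], [-2.86, 2.86]. Speed limits (rad/s): [2.39, 2.39, 3.01, 3.01, 3.14, 3.14, 3.14].

INTERFACE

Orientations are given as a unit quaternion [x, y, z, w].
In Python, from cell import env gives the robot as it stands.
- The arm moves only by the tool step_arm, never from a script. Its argument "steps" is a list of rows, each a list of 3 entries, a list of its own where there are three numbers: the finger opening in m, from 0 to 0.0854, then the shift along the world's x, y, z in m, then the turn, a rotation vector about the world's x, y, z in degrees. In form: [[hand, [dx, dy, dz], [wx, wy, wz]], ...]. A call has exactly 10 rows; each row shifts and turns the commanded pose from where the row before left it; what a row does not reach is not made up. A row lasts 1/8 s, in which the tool goes at most 62.5 mm and 10.7 degrees, less where a joint would pass 70% of its speed; a pose out of reach is approached as far as the arm can. A call is refused whole if a number of a shift passes 0.0625 or a number of a turn 10.7, either way. A call with a gripper value outside its range is refused whole. The fingers move at their own pace and stop on an object; "grip_force" is the grip in N (left out, the last holds). Time passes only in rows, so rows that do not move let the fingers close, or fill a call up. It gives the time, the measured TCP pose, the force, the opening and the grip force at its end, in the units of the state.
- env.state(): the state, without advancing time (a new reading comes with each control period).
- env.camera(name): name is "side" or "top" or "wrist"; returns the picture (400x640x3 uint8, red, green, blue); there is no depth.
- env.camera_params(name): a dict with "fovy" (degrees; the focal length in pixels is half the picture's height over the tangent of half this angle, whatever the lens; pixels are square), "cx", "cy" (the principal point, pixels), "R" (3x3) and "t" (3): a world point X has camera coordinates R X + t. Camera axes: x right, y down, z forward; pixel columns grow to the right and rows downward; lengths in mm; the calibration is good to about 2 mm. A picture is of the moment at which its call begins: read the wrist's pose just before it. camera_params takes no time and is no camera call; for the wrist camera it gives the pose at the moment of the call.
- env.hand_in(): hands the job in; it is judged then, once.
The state is a dict: "t": time; "qpos": joint angles; "joint_vel": joint speeds; "tau": joint torques, N m; "ee_pos": TCP position; "ee_rot": TCP orientation; "force": force on the tool from outside, world axes, zero at the start; "wrist_torque": the same for the moment, N m; "grip_width": finger opening in mm; "finger_force": force on a finger pad.
Only numpy, scipy, OpenCV 4.12 (cv2) and the standard library are available. Lean on these libraries where they do the work, as an engineer would, in place of code of your own. Each camera call takes 0.05 s, during which the arm holds its last target. There are 200 camera calls.

## Working session

There is one attempt and no reset: what is moved stays moved. The work goes in short steps, Python scripts to look and compute and a tool call to move; the robot and the scene stay as the last step left them, time stands still between calls to the robot, and variables do not carry over. Pictures are saved under pics/ and viewed, at most 13 in all, crops included, and the job is handed in when it is done.

Besides the shell and the picture viewer there is one more tool, called after "Request:" as name(argument=value, ...), one argument or row to a line, values as JSON. step_arm: Moves the arm, as the interface text tells. Its arguments: {"type":"object","properties":{"steps":{"type":"array","items":{"type":"array"}},"grip_force":{"type":"number"}},"required":["steps"]}

```bash
mkdir -p pics
cat > h.py <<'E'
import numpy as np, cv2
from cell import env
def snap(n,f):
    im=np.array(env.camera(n)); cv2.imwrite('pics/'+f,im[:,:,::-1]); np.save('pics/'+n+'.npy',im); return im
def cam(n):
    p=env.camera_params(n); f=200/np.tan(np.radians(p['fovy'])/2)
    return f,p['cx'],p['cy'],np.array(p['R']),np.array(p['t'])
def ray(c,uv):
    f,cx,cy,R,t=c; d=R.T@np.array([(uv[0]-cx)/f,(uv[1]-cy)/f,1]); return -R.T@t,d
def onz(c,uv,z):
    o,d=ray(c,uv); return o+d*(z-o[2])/d[2]
def proj(c,X):
    f,cx,cy,R,t=c; q=R@np.array(X,float)+t; return np.array([cx+f*q[0]/q[2],cy+f*q[1]/q[2]])
def tri(c1,u1,c2,u2):
    A=[];b=[]
    o1,d1=ray(c1,u1);o2,d2=ray(c2,u2)
    s=np.linalg.lstsq(np.c_[d1,-d2],o2-o1,rcond=None)[0]
    a,bb=o1+d1*s[0],o2+d2*s[1]; return (a+bb)/2,np.linalg.norm(a-bb)
E
python3 - <<'E'
from h import *
for n in('top','side'):
    im=snap(n,n+'0.png'); c=cam(n); print(n,c[0],c[1],c[2],(-c[3].T@c[4]).round(),c[3].round(3).tolist())
print(env.state())
E
```

```text
top 416.1377842944403 324.7338378935025 199.62232703575756 [4.650e+02 1.000e+00 1.263e+03] [[-0.027, -1.0, -0.016], [-0.997, 0.028, -0.066], [0.066, 0.014, -0.998]]
side 368.65150200374563 313.418754792218 196.67864678103894 [ 546. -745.  637.] [[1.0, -0.027, 0.004], [-0.013, -0.594, -0.804], [0.024, 0.804, -0.594]]
{'t': 0.1, 'qpos': array([ 1.09879208,  0.41179735, -0.01268325,  1.59695756,  0.0055923 ,
        1.13432513, -0.08218313]), 'joint_vel': array([-1.79229927e-03, -3.31599879e-03, -1.34480079e-03, -2.38796884e-03,
        1.38572942e-03, -9.68621691e-04,  6.22312822e-05]), 'tau': array([ 4.02891194e-03, -6.01826835e+01,  6.84991032e-01, -3.00088584e+01,
        1.41013053e-02,  6.32384385e-03,  1.45619442e-06]), 'ee_pos': array([ 245.3482523 , -574.33831684,  230.55252741]), 'ee_rot': array([ 9.79685507e-01,  2.00538726e-01, -1.97767978e-04, -6.98494088e-04]), 'force': array([-0.0583696 ,  0.48938254, -0.02909386]), 'wrist_torque': array([ 0.02227396, -0.01654197, -0.01283557]), 'finger_force': 0.0, 'grip_width': 85.2548354606488}
```

View pics/top0.png

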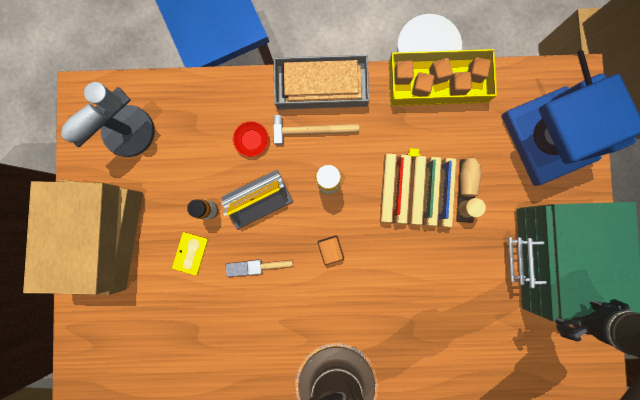

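View pics/side0.png

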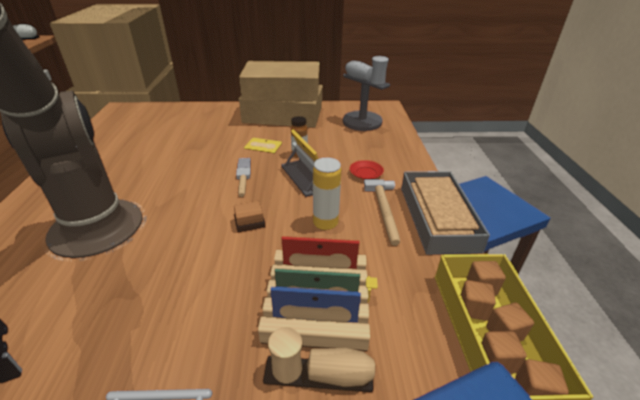

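The top view shows the rack around (418,190), its yellow clip at (414,152), red at column 401, green at 433 and blue at 449. The easel is at (257,200) with the yellow board leaning on it, the can is at (328,178), and the small yellow decoy is at (190,254). The side view agrees: the boards run red, empty, green, blue towards the camera. I'll enlarge the important parts.

Run:
```python
from h import *
im=np.load('pics/top.npy')[:,:,::-1]; sd=np.load('pics/side.npy')[:,:,::-1]
a=cv2.resize(im[145:235,375:495],None,fx=3.3,fy=3.3,interpolation=cv2.INTER_CUBIC)
b=cv2.resize(im[160:240,190:310],None,fx=3.3,fy=3.3,interpolation=cv2.INTER_CUBIC)
c=cv2.resize(sd[230:390,255:385],None,fx=1.85,fy=1.85,interpolation=cv2.INTER_CUBIC)
d=cv2.resize(sd[110:210,235:385],None,fx=2.6,fy=2.6,interpolation=cv2.INTER_CUBIC)
W=np.zeros((600,800,3),np.uint8)
W[:a.shape[0],:396]=a; W[:b.shape[0],400:796]=b
W[300:300+c.shape[0],:c.shape[1]]=c[:300]; W[300:300+d.shape[0],400:400+d.shape[1]]=d
cv2.imwrite('pics/crop1.png',W)
```

```text
(no output)
```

View pics/crop1.png

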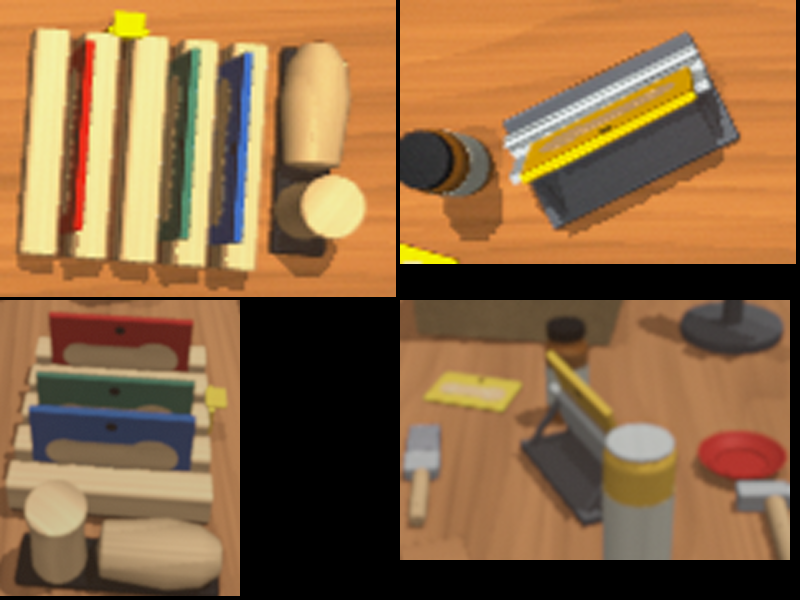

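The enlarged crop shows the board's dot next to its bright top edge. That edge is on the robot side, so the easel's front faces +x/+y and its back faces the robot. From the crop I get the rack's top corners at about (385.6,154.1), (381.7,220.8), (451.4,226.2) and (455.9,158.6). The yellow top edge runs from (227,214) to (279,189).

Run:
```python
from h import *
c=cam('top'); cs=cam('side')
im=np.load('pics/top.npy'); 
P=[onz(c,u,50)[:2] for u in[(385.6,154.1),(381.7,220.8),(451.4,226.2),(455.9,158.6)]]
print('rack corners',np.round(P),np.mean(P,0).round(), [np.linalg.norm(P[i]-P[i-1]).round() for i in range(4)])
hsv=cv2.cvtColor(im,cv2.COLOR_RGB2HSV)
def strip(lo,hi,box,z,name):
    x0,y0,x1,y1=box
    m=cv2.inRange(hsv,lo,hi)[y0:y1,x0:x1]
    n,l,s,_=cv2.connectedComponentsWithStats(m); k=1+s[1:,4].argmax()
    v,u=np.nonzero(l==k); r=cv2.minAreaRect(np.c_[u+x0,v+y0].astype(np.float32))
    b=cv2.boxPoints(r); q=np.array([onz(c,p,z)[:2] for p in b])
    L=sorted(range(4),key=lambda i:np.linalg.norm(b[i]-b[0]))
    a=(q[0]+q[L[1]])/2; e=(q[L[2]]+q[L[3]])/2
    d=e-a; print(name,len(u),'mid',((a+e)/2).round(1),'len',np.linalg.norm(d).round(),'wid',np.linalg.norm(q[0]-q[L[1]]).round(1),'ang',np.degrees(np.arctan2(d[1],d[0])).round(1))
strip((0,180,150),(8,255,255),(385,150,412,225),122,'red')
strip((70,120,60),(95,255,255),(425,150,443,225),122,'green')
strip((105,150,120),(125,255,255),(438,150,460,225),122,'blue')
strip((26,200,180),(32,255,255),(215,175,292,225),132,'yellowtop')
strip((26,180,150),(32,255,255),(405,145,425,160),40,'clip')
# can & dye
print('can',onz(c,(328,171),180),'dye',onz(c,(196,209),130))
# yellow top edge from side crop pixel ends
for u in[(547/2.6+235-400/2.6,(355-300)/2.6+110),((610-400)/2.6+235,(420-300)/2.6+110)]: print(onz(cs,u,132))
print('clip side tri',tri(c,(414,152),cs,(371,282)))
```

```text
rack corners [[ 674. -164.]
 [ 479. -146.]
 [ 458. -347.]
 [ 654. -369.]] [ 566. -257.] [np.float64(206.0), np.float64(196.0), np.float64(202.0), np.float64(198.0)]
red 151 mid [ 573.6 -190.9] len 158.0 wid 7.1 ang -6.0Traceback (most recent call last):
  File "<stdin>", line 17, in <module>
  File "<stdin>", line 10, in strip
ValueError: attempt to get argmax of an empty sequence
```

Run:
```python
from h import *
c=cam('top'); cs=cam('side')
im=np.load('pics/top.npy'); hsv=cv2.cvtColor(im,cv2.COLOR_RGB2HSV)
def strip(lo,hi,box,z,name):
    x0,y0,x1,y1=box
    m=cv2.inRange(hsv,lo,hi)[y0:y1,x0:x1]
    n,l,s,_=cv2.connectedComponentsWithStats(m)
    if n<2: print(name,'none'); return
    k=1+s[1:,4].argmax()
    v,u=np.nonzero(l==k); b=cv2.boxPoints(cv2.minAreaRect(np.c_[u+x0,v+y0].astype(np.float32))); q=np.array([onz(c,p,z)[:2] for p in b])
    L=sorted(range(4),key=lambda i:np.linalg.norm(b[i]-b[0]))
    a=(q[0]+q[L[1]])/2; e=(q[L[2]]+q[L[3]])/2
    d=e-a; print(name,len(u),'mid',((a+e)/2).round(1),'len',np.linalg.norm(d).round(),'wid',np.linalg.norm(q[0]-q[L[1]]).round(1),'ang',np.degrees(np.arctan2(d[1],d[0])).round(1))
strip((105,120,80),(125,255,255),(438,150,460,225),122,'blue')
for z in(128,132): strip((26,200,200),(32,255,255),(215,175,292,225),z,'yellowtop')
strip((20,150,90),(32,255,255),(215,175,292,225),115,'yellow all')
strip((26,180,150),(32,255,255),(405,145,425,160),40,'clip')
print('can',onz(c,(328,171),180),'dye',onz(c,(196,209),130))
for u in[(547/2.6+235-400/2.6,(355-300)/2.6+110),((610-400)/2.6+235,(420-300)/2.6+110)]: print(onz(cs,u,132))
```

```text
blue 131 mid [ 560.2 -321.6] len 155.0 wid 6.2 ang -6.0
yellowtop 138 mid [541.5 214.8] len 157.0 wid 6.2 ang -64.9
yellowtop 138 mid [541.3 214.1] len 156.0 wid 6.1 ang -64.9
yellow all 479 mid [551.4 218.8] len 166.0 wid 28.7 ang -64.9
clip 76 mid [ 678.8 -249.1] len 33.0 wid 22.4 ang -100.0
can [611.22160514   5.50356185 180.        ] dye [523.72638401 369.9767393  130.        ]
[508.78118723 273.79652221 132.        ]
[577.39209858 122.48618925 132.        ]
```

The numbers agree: the rack is centred at (566,-257) with yaw -6°, red sits at rack y = +66, and the clip's groove is at +22. The yellow board's top middle is near (541,214), its length at 115°, and it leans towards the robot. I'll rise clear, go over the rack and refine with the wrist camera.

Request:
step_arm(
  steps=[
    [0.085,[0,0,0.05],[0,0,0]],
    [0.085,[0,0,0.05],[0,0,0]],
    [0.085,[0.01,0.02,0.05],[0,0,0]],
    [0.085,[0.035,0.045,0],[0,0,6]],
    [0.085,[0.035,0.045,0],[0,0,6]],
    [0.085,[0.035,0.045,0],[0,0,6]],
    [0.085,[0.035,0.045,0],[0,0,6]],
    [0.085,[0.035,0.045,0],[0,0,6]],
    [0.085,[0.035,0.045,0],[0,0,6]],
    [0.085,[0.03,0.04,0],[0,0,5]],
  ],
)

```text
t: 1.35
ee_pos: [496.5, -242.7, 381.1]
ee_rot: [0.846, 0.533, 0.0, -0.0]
force: [0.6, -0.8, -0.2]
grip_width: 85.1
finger_force: 0.0
```

Run:
```python
from h import *
from scipy.spatial.transform import Rotation as Ro
s=env.state(); print(s['t'],s['ee_pos'].round(1),Ro.from_quat(s['ee_rot']).as_matrix().round(3).tolist(),s['qpos'].round(2))
c=cam('wrist'); im=snap('wrist','wrist1.png'); print(c[0],(-c[3].T@c[4]).round(1),c[3].round(3).tolist())
print(proj(c,(566,-257,50)),proj(c,(541,214,130)))
```

```text
1.35 [ 496.5 -242.7  381.1] [[0.433, 0.902, -0.0], [0.902, -0.433, 0.0], [0.0, -0.0, -1.0]] [ 0.64  0.22 -0.34  1.52  0.07  1.41 -0.15]
292.2975779722132 [ 524.8 -183.   523.4] [[0.902, -0.432, -0.001], [-0.416, -0.87, 0.266], [-0.116, -0.239, -0.964]]
[369.99860954 152.53443721] [ 164.72908839 -270.79500088]
```

View pics/wrist1.png

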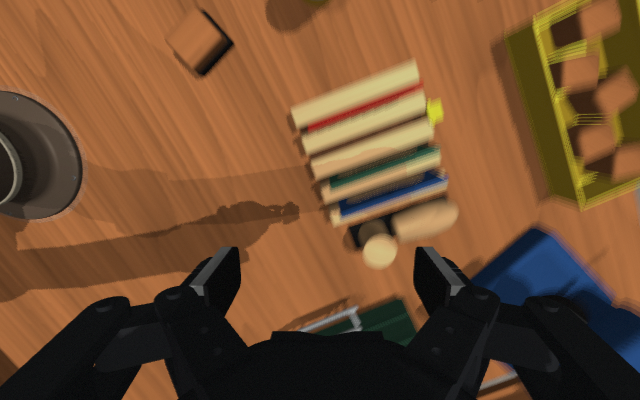

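The wrist view shows the rack at (365,150): clip at (434,111), red strip at (362,108), and the empty groove on the line (310,155)–(428,118). I'll measure across the rack top (z = 50) along its own axes.

```bash
cat >> h.py <<'E'
def patch(im,c,org,yaw,z,xs,ys):
    "metric resampling of a horizontal plane; rows xs, cols ys in local frame"
    ca,sa=np.cos(yaw),np.sin(yaw); X,Y=np.meshgrid(xs,ys,indexing='ij')
    W=np.stack([org[0]+ca*X-sa*Y,org[1]+sa*X+ca*Y,0*X+z],-1).reshape(-1,3)
    f,cx,cy,R,t=c; q=W@R.T+t; u=(cx+f*q[:,0]/q[:,2]).reshape(X.shape); v=(cy+f*q[:,1]/q[:,2]).reshape(X.shape)
    return cv2.remap(im,u.astype(np.float32),v.astype(np.float32),cv2.INTER_LINEAR)
E
python3 - <<'E'
from h import *
c=cam('wrist'); im=np.load('pics/wrist.npy')
xs=np.arange(-130,131,1.);ys=np.arange(-130,131,1.)
p=patch(im,c,(566,-257),np.radians(-6),50,xs,ys)
q=patch(im,c,(566,-257),np.radians(-6),122,xs,ys)
big=np.hstack([p,q])[::-1,:,::-1]
cv2.imwrite('pics/rackp.png',cv2.resize(big,None,fx=1.5,fy=1.5))
# per-x groove position: darkest run between 10..35
g=p.astype(float).sum(2)/3
for x0 in(-80,-40,0,40,80):
    prof=g[int(x0+130)-12:int(x0+130)+12].mean(0)
    print(x0,prof[130+0:130+46:2].round().astype(int))
print('ys',ys[130:176:2])
r=q.astype(int); m=(r[:,:,0]>110)&(r[:,:,1]<50)
for x0 in(-60,0,60):
    yy=np.nonzero(m[x0+130-12:x0+130+12]); print('red z122 y',x0,ys[yy[1]].mean().round(1))
yy=np.nonzero(m.sum(1)>3)[0]; print('red x ext',xs[yy.min()],xs[yy.max()])
E
```

```text
-80 [131 145 153 156 157 157 157 155 155 159 165 164 154 138 119  96  73  61
  61  83 109 130 147]
-40 [126 139 153 159 160 161 161 166 172 173 173 171 162 147 130 110  88  64
  59  77 101 123 141]
0 [121 134 148 158 162 162 162 164 171 176 176 173 167 154 138 121  99  77
  61  71  94 117 135]
40 [120 135 147 162 170 175 177 178 179 179 179 176 171 158 145 129 110  91
  67  66  89 111 129]
80 [121 135 150 163 175 178 179 179 179 179 179 176 172 161 150 133 119  96
  76  57  80  99 123]
ys [ 0.  2.  4.  6.  8. 10. 12. 14. 16. 18. 20. 22. 24. 26. 28. 30. 32. 34.
 36. 38. 40. 42. 44.]
red z122 y -60 77.6
red z122 y 0 78.8
red z122 y 60 80.4
red x ext -73.0 31.0
```

View pics/rackp.png

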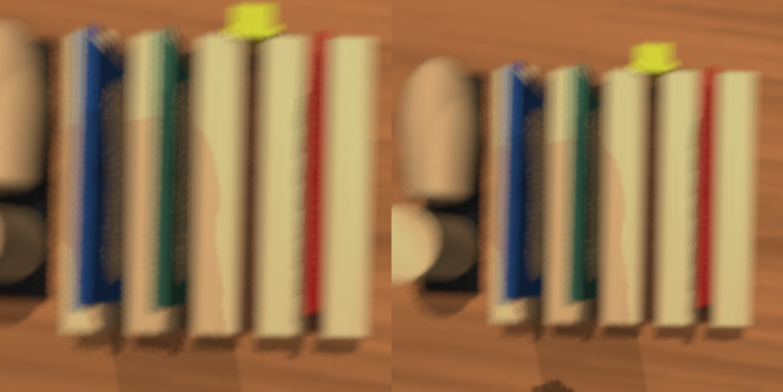

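The groove appears shifted and blurred because the arm was still settling and I read the camera pose after the picture. I'll retake it with the pose stored at the same moment.

Run:
```python
from h import *
for k in range(2):
    v=abs(env.state()['joint_vel']).max(); c=cam('wrist'); im=snap('wrist','w2.png'); print('vel',v.round(4),env.state()['ee_pos'].round(1))
    xs=np.arange(-130,131,1.);ys=np.arange(-130,131,1.)
    p=patch(im,c,(566,-257),np.radians(-6),50,xs,ys); q=patch(im,c,(566,-257),np.radians(-6),122,xs,ys)
    g=p.astype(float).sum(2)/3
    for x0 in(-80,-40,0,40,80):
        prof=g[x0+118:x0+142].mean(0)[130:180]; w=np.clip(110-prof,0,None); print(x0,'groove y',((w*ys[130:180]).sum()/w.sum()).round(1),prof.min().round(),end=' | ')
    r=q.astype(int); m=(r[:,:,0]>100)&(r[:,:,1]<50)
    for x0 in(-60,0,60):
        yy=np.nonzero(m[x0+118:x0+142]); print('red z122 y',x0,ys[yy[1]].mean().round(1),len(yy[0])//24,end=' ')
    yy=np.nonzero(m[:,150:].sum(1)>2)[0]; print('red x ext',xs[yy.min()],xs[yy.max()])
    y2=p.astype(int); m=(y2[:,:,0]>130)&(y2[:,:,2]<80)&(y2[:,:,1]>110); yy=np.nonzero(m); print('clip',xs[yy[0]].min(),xs[yy[0]].max(),ys[yy[1]].min(),ys[yy[1]].max())
    prof=g[:,175:].mean(1); print('bar x edges',xs[np.argmax(np.diff(prof))],xs[np.argmin(np.diff(prof))])
```

```text
vel 0.0295 [ 498.6 -238.4  380.9]
-80 groove y 22.5 55.0 | -40 groove y 22.5 58.0 | 0 groove y 22.6 58.0 | 40 groove y 22.5 60.0 | 80 groove y 22.8 43.0 | red z122 y -60 65.6 8 red z122 y 0 65.5 8 red z122 y 60 66.0 7 red x ext -78.0 80.0
clip -109.0 130.0 -130.0 130.0
bar x edges -99.0 101.0
vel 0.084 [ 497.  -241.7  380.9]
-80 groove y 21.3 55.0 | -40 groove y 21.2 58.0 | 0 groove y 21.2 58.0 | 40 groove y 21.1 60.0 | 80 groove y 21.3 43.0 | red z122 y -60 64.7 7 red z122 y 0 64.5 7 red z122 y 60 64.9 7 red x ext -78.0 79.0
clip -109.0 130.0 -130.0 130.0
bar x edges -99.0 100.0
```

The rack is confirmed: origin (566,-257), yaw -6°. The home groove is at (568.3,-235.1), and red is centred at (573,-191). Now to a view over the easel with the tool's y axis at 25°.

Request:
step_arm(
  steps=[
    [0.085,[0.005,0.055,0],[0,0,6.3]],
    [0.085,[0.005,0.055,0],[0,0,6.3]],
    [0.085,[0.005,0.055,0],[0,0,6.3]],
    [0.085,[0.005,0.055,0],[0,0,6.3]],
    [0.085,[0.005,0.055,0],[0,0,6.3]],
    [0.085,[0.005,0.055,0],[0,0,6.3]],
    [0.085,[0.005,0.055,0],[0,0,6.4]],
    [0.085,[0.005,0.055,0],[0,0,6.4]],
    [0.085,[0,0,0],[0,0,0]],
    [0.085,[0,0,0],[0,0,0]],
  ],
)

```text
t: 2.75
ee_pos: [535.9, 193.7, 380.8]
ee_rot: [0.54, 0.842, -0.001, 0.0]
force: [0.1, -0.8, -0.8]
grip_width: 84.9
finger_force: 0.0
```

Run:
```python
from h import *
for k in range(3):
    s=env.state(); c=cam('wrist'); im=snap('wrist','w3.png')
print(s['ee_pos'].round(1),s['ee_rot'].round(3),abs(s['joint_vel']).max().round(4))
import pickle; pickle.dump(c,open('pics/c3.pkl','wb'))
print('top mid',proj(c,(541,214,132)).round(1))
yaw=np.radians(115)
p=patch(im,c,(541,214),yaw,130,np.arange(-120,121,.8),np.arange(-80,100,.8))
cv2.imwrite('pics/ez.png',np.hstack([cv2.resize(im[:,:,::-1],None,fx=.85,fy=.85),np.pad(p[::-1,:,::-1],((0,39),(0,0),(0,0)))]))
```

```text
[536.1 193.  381.1] [ 0.541  0.841 -0.001  0.   ] 0.0051
top mid [337.5 159.5]Traceback (most recent call last):
  File "<stdin>", line 9, in <module>
    return _nx.concatenate(arrs, 1, dtype=dtype, casting=casting)
           ~~~~~~~~~~~~~~~^^^^^^^^^^^^^^^^^^^^^^^^^^^^^^^^^^^^^^^
ValueError: all the input array dimensions except for the concatenation axis must match exactly, but along dimension 0, the array at index 0 has size 340 and the array at index 1 has size 341
```

Run:
```python
from h import *
import pickle
c=pickle.load(open('pics/c3.pkl','rb')); im=np.load('pics/wrist.npy')
cv2.imwrite('pics/ez.png',cv2.resize(im[60:280,180:480,::-1],None,fx=2.6,fy=2.6,interpolation=cv2.INTER_CUBIC))
hsv=cv2.cvtColor(im,cv2.COLOR_RGB2HSV); m=cv2.inRange(hsv,(24,200,120),(32,255,255)); m[:,:180]=0;m[:,480:]=0;m[:90]=0;m[240:]=0
n,l,s,_=cv2.connectedComponentsWithStats(m); k=1+s[1:,4].argmax(); v,u=np.nonzero(l==k)
b=cv2.boxPoints(cv2.minAreaRect(np.c_[u,v].astype(np.float32))); print(s[k],b.round(1).tolist())
for z in(128,132): print(z,np.array([onz(c,q,z)[:2] for q in b]).round(1).tolist())
```

```text
[339 104   1   1   1] [[339.0, 104.0], [339.0, 104.0], [339.0, 104.0], [339.0, 104.0]]
128 [[512.9, 278.8], [512.9, 278.8], [512.9, 278.8], [512.9, 278.8]]
132 [[512.8, 278.5], [512.8, 278.5], [512.8, 278.5], [512.8, 278.5]]
```

View pics/ez.png

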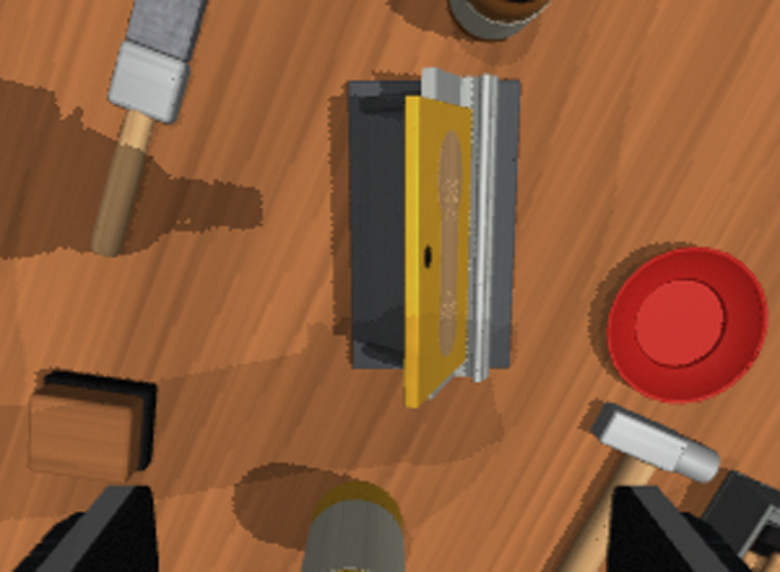

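The view is clear. The board's top edge runs from crop (412,97) to (412,407), the lip is the silver bar at crop x≈485, and the base spans crop (348,82)–(515,368).

Run:
```python
from h import *
import pickle
c=pickle.load(open('pics/c3.pkl','rb'))
U=lambda p:(p[0]/2.6+180,p[1]/2.6+60)
a,b=[onz(c,U(p),132)[:2] for p in((412.5,97),(412.5,407))]
d=b-a; print('top',a.round(1),b.round(1),'mid',((a+b)/2).round(1),np.linalg.norm(d).round(1),np.degrees(np.arctan2(*(-d)[::-1])).round(1))
print('width',np.linalg.norm(onz(c,U((405.5,250)),131)-onz(c,U((420,250)),133)).round(1))
B=np.array([onz(c,U(p),8)[:2] for p in((348,82),(350,368),(510,368),(520,81))])
d=B[0]-B[1]; print('base',B.round(1).tolist(),B.mean(0).round(1),[np.linalg.norm(B[i]-B[i-1]).round() for i in range(4)],np.degrees(np.arctan2(d[1],d[0])).round(1))
l=[onz(c,U(p),37)[:2] for p in((487,75),(480,380))]; d=l[0]-l[1]; print('lip',np.round(l,1),np.linalg.norm(d).round(),np.degrees(np.arctan2(d[1],d[0])).round(1))
print('dye',onz(c,U((500,0)),60))
```

```text
top [509.  285.6] [576.5 142. ] mid [542.8 213.8] 158.7 115.2
width 7.6
base [[468.2, 286.8], [546.1, 114.5], [648.5, 161.3], [567.7, 332.9]] [557.6 223.9] [np.float64(110.0), np.float64(189.0), np.float64(113.0), np.float64(190.0)] 114.3
lip [[544.7 323.2]
 [626.2 150.8]] 191.0 115.3
dye [531.91872069 358.04099239  60.        ]
```

Sizes match: the base is 190 x 110 and the board 159 long. The yellow origin is at about (576.9,229.7,29), 3 mm off the easel's centre. I'll tilt 20° and come down along the board.

Request:
step_arm(
  steps=[
    [0.06,[-0.002,0.0035,-0.05],[2.1,-4.5,0.3]],
    [0.06,[-0.002,0.0035,-0.05],[2.1,-4.5,0.3]],
    [0.06,[-0.002,0.0035,-0.05],[2.1,-4.5,0]],
    [0.06,[-0.002,0.0035,-0.05],[2.1,-4.5,0]],
    [0.06,[0,0,0],[0,0,0]],
    [0.06,[0.007,0.0033,-0.0212],[0,0,0]],
    [0.06,[0.007,0.0033,-0.0212],[0,0,0]],
    [0.06,[0.007,0.0033,-0.0212],[0,0,0]],
    [0.06,[0.007,0.0033,-0.0212],[0,0,0]],
    [0.06,[0,0,0],[0,0,0]],
  ],
)

```text
t: 4.15
ee_pos: [558.1, 222.3, 97.8]
ee_rot: [0.528, 0.832, 0.145, 0.093]
force: [-0.3, 0.1, 0.1]
grip_width: 60.1
finger_force: 0.0
```

```bash
cat >> h.py <<'E'
from scipy.spatial.transform import Rotation as Ro
def show():
    s=env.state(); M=Ro.from_quat(s['ee_rot']).as_matrix()
    print('t',round(s['t'],2),'p',s['ee_pos'].round(1),'z',M[:,2].round(3),'y',M[:,1].round(3),'yaw x',np.degrees(np.arctan2(M[1,0],M[0,0])).round(1),'F',s['force'].round(1),'g',round(s['grip_width'],1),'ff',round(s['finger_force'],1),'v',abs(s['joint_vel']).max().round(3)); return s
E
python3 - <<'E'
from h import *
show()
im=snap('side','s1.png'); cv2.imwrite('pics/s1c.png',cv2.resize(im[60:220,220:400,::-1],None,fx=3,fy=3))
E
```

```text
t 4.15 p [558.1 222.3  97.8] z [ 0.309  0.143 -0.94 ] y [0.851 0.401 0.34 ] yaw x 115.2 F [-0.3  0.1  0.1] g 60.1 ff 0.0 v 0.034
```

View pics/s1c.png

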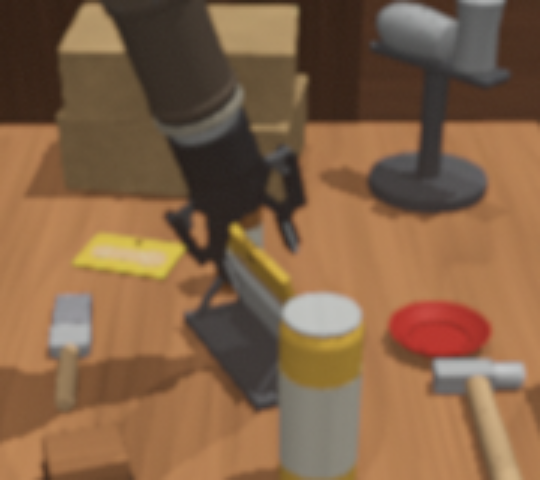

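The fingers straddle the yellow board's top, which sits at crop (255,260). I'll correct by a few mm and close.

Request:
step_arm(
  steps=[
    [0.06,[-0.0025,-0.0025,-0.004],[0,0,0]],
    [0.06,[0,0,0],[0,0,0]],
    [0.04,[0,0,0],[0,0,0]],
    [0.025,[0,0,0],[0,0,0]],
    [0.015,[0,0,0],[0,0,0]],
    [0.0,[0,0,0],[0,0,0]],
    [0.0,[0,0,0],[0,0,0]],
    [0.0,[0,0,0],[0,0,0]],
    [0.0,[0,0,0],[0,0,0]],
    [0.0,[0,0,0],[0,0,0]],
  ],
  grip_force=40,
)

```text
t: 5.45
ee_pos: [554.6, 220.8, 93.6]
ee_rot: [0.527, 0.832, 0.147, 0.093]
force: [5.7, 2.0, 1.3]
grip_width: 7.5
finger_force: 39.3
```

```bash
python3 -c "
from h import *
show()"
```

```text
t 5.45 p [554.6 220.8  93.6] z [ 0.31   0.146 -0.939] y [0.849 0.402 0.343] yaw x 115.3 F [5.7 2.  1.3] g 7.5 ff 39.3 v 0.002
```

The board is gripped at 7.5 mm. I'll draw it out along its own plane, then lift and straighten it.

Request:
step_arm(
  steps=[
    [0.0,[-0.003,-0.0015,0.0094],[0,0,0]],
    [0.0,[-0.0047,-0.0022,0.0141],[0,0,0]],
    [0.0,[-0.0062,-0.0029,0.0188],[0,0,0]],
    [0.0,[-0.0062,-0.0029,0.0188],[0,0,0]],
    [0.0,[0,0,0.03],[0,0,0]],
    [0.0,[0,0,0.03],[0,0,0]],
    [0.0,[0,0,0.03],[-2.1,4.5,0]],
    [0.0,[0,0,0.03],[-2.1,4.5,0]],
    [0.0,[0,0,0.03],[-2.1,4.5,0]],
    [0.0,[0,0,0.03],[-2.1,4.5,0]],
  ],
)

```text
t: 6.7
ee_pos: [532.2, 209.9, 334.3]
ee_rot: [0.535, 0.845, -0.002, -0.001]
force: [1.1, 0.3, -0.8]
grip_width: 7.5
finger_force: 39.6
```

```bash
python3 -c "
from h import *
show(); print(env.state()['qpos'].round(2))"
```

```text
t 6.7 p [532.2 209.9 334.3] z [-0.004 -0.001 -1.   ] y [ 0.904  0.428 -0.004] yaw x 115.3 F [ 1.1  0.3 -0.8] g 7.5 ff 39.6 v 1.375
[ 0.09  0.34 -0.73  1.54  0.23  1.36 -0.22]
```

Request:
step_arm(
  steps=[
    [0.0,[0.004,-0.025,0],[0,0,6]],
    [0.0,[0.004,-0.05,0],[0,0,6.6]],
    [0.0,[0.004,-0.05,0],[0,0,6.6]],
    [0.0,[0.004,-0.05,0],[0,0,6.6]],
    [0.0,[0.004,-0.05,0],[0,0,6.6]],
    [0.0,[0.004,-0.05,0],[0,0,6.6]],
    [0.0,[0.004,-0.05,0],[0,0,6.6]],
    [0.0,[0.004,-0.05,0],[0,0,6.6]],
    [0.0,[0.004,-0.05,0],[0,0,6.5]],
    [0.0,[0,-0.02,0],[0,0,0]],
  ],
)

```text
t: 7.95
ee_pos: [567.7, -238.4, 332.1]
ee_rot: [0.054, 0.999, 0.0, -0.002]
force: [0.9, -0.0, -0.4]
grip_width: 7.5
finger_force: 39.7
```

Request:
step_arm(
  steps=[
    [0.0,[0,0,-0.02],[0,0,0]],
    [0.0,[0,0,-0.02],[0,0,0]],
    [0.0,[0,0,-0.02],[0,0,0]],
    [0.0,[0,0,-0.02],[0,0,0]],
    [0.0,[0,0,0],[0,0,0]],
    [0.0,[0,0,0],[0,0,0]],
    [0.0,[0,0,0],[0,0,0]],
    [0.0,[0,0,0],[0,0,0]],
    [0.0,[0,0,0],[0,0,0]],
    [0.0,[0,0,0],[0,0,0]],
  ],
)

```text
t: 9.2
ee_pos: [569.0, -234.6, 253.7]
ee_rot: [0.052, 0.999, 0.0, -0.0]
force: [0.1, -0.8, -0.7]
grip_width: 7.7
finger_force: 39.6
```

Run:
```python
from h import *
s=show(); print(s['qpos'].round(2)); c=cam('wrist'); im=snap('wrist','w4.png')
import pickle; pickle.dump(c,open('pics/c4.pkl','wb'))
p=s['ee_pos']; M=Ro.from_quat(s['ee_rot']).as_matrix()
g=p-M[:,2]*41
# along-length extent of the held yellow board from its top edge line (z = TCP+41)
for sx in(-80,80): print(proj(c,g+M[:,0]*sx).round(1))
cv2.imwrite('pics/w4c.png',cv2.resize(im[:,:,::-1],None,fx=1.25,fy=1.25))
```

```text
t 9.2 p [ 569.  -234.6  253.7] z [-0.001  0.    -1.   ] y [ 0.104  0.995 -0.   ] yaw x 174.0 F [ 0.1 -0.8 -0.7] g 7.7 ff 39.6 v 0.002
[ 0.83  0.48 -0.74  1.55  0.33  1.24  1.5 ]
[328.3 448.5]
[329.4  82.1]
```

View pics/w4c.png

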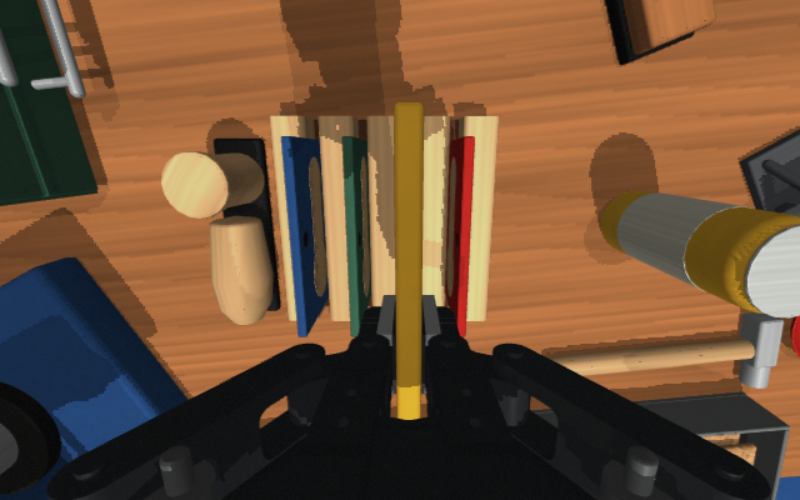

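The board's near end is at (327,82), matching the predicted (329,82), so it is centred and parallel to the grooves. Now I'll lower it to just above the groove mouth.

Request:
step_arm(
  steps=[
    [0.0,[-0.0005,-0.0005,-0.015],[0,0,0]],
    [0.0,[0,0,-0.02],[0,0,0]],
    [0.0,[0,0,-0.02],[0,0,0]],
    [0.0,[0,0,-0.02],[0,0,0]],
    [0.0,[0,0,-0.02],[0,0,0]],
    [0.0,[0,0,-0.015],[0,0,0]],
    [0.0,[0,0,-0.012],[0,0,0]],
    [0.0,[0,0,-0.005],[0,0,0]],
    [0.0,[0,0,0],[0,0,0]],
    [0.0,[0,0,0],[0,0,0]],
  ],
)

```text
t: 10.5
ee_pos: [568.9, -235.1, 127.2]
ee_rot: [0.052, 0.999, -0.0, 0.0]
force: [-0.6, 0.0, -1.4]
grip_width: 6.9
finger_force: 39.6
```

Run:
```python
from h import *
show(); im=snap('top','t2.png'); sd=snap('side','s2.png')
a=cv2.resize(sd[225:345,255:385,::-1],None,fx=4,fy=4,interpolation=cv2.INTER_CUBIC)
cv2.imwrite('pics/s2c.png',a)
```

```text
t 10.5 p [ 568.9 -235.1  127.2] z [ 0. -0. -1.] y [ 0.104  0.995 -0.   ] yaw x 174.0 F [-0.6  0.  -1.4] g 6.9 ff 39.6 v 0.004
```

View pics/s2c.png

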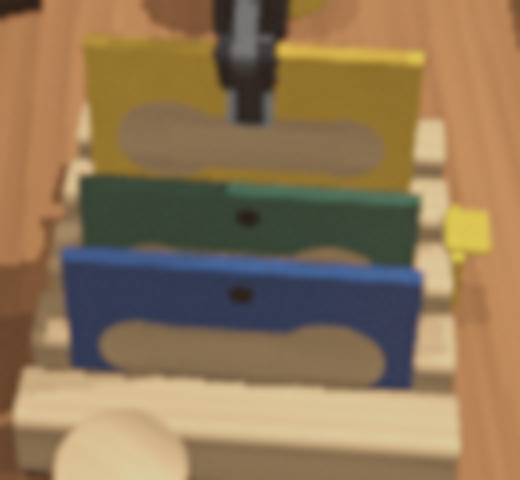

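The yellow board is above the clip's groove, right way up and clear of the green one. Now I'll lower it slowly, watching the force.

Request:
step_arm(
  steps=[
    [0.0,[0,0,-0.005],[0,0,0]],
    [0.0,[0,0,-0.005],[0,0,0]],
    [0.0,[0,0,-0.005],[0,0,0]],
    [0.0,[0,0,-0.005],[0,0,0]],
    [0.0,[0,0,-0.005],[0,0,0]],
    [0.0,[0,0,-0.005],[0,0,0]],
    [0.0,[0,0,-0.005],[0,0,0]],
    [0.0,[0,0,-0.005],[0,0,0]],
    [0.0,[0,0,0],[0,0,0]],
    [0.0,[0,0,0],[0,0,0]],
  ],
)

```text
t: 11.85
ee_pos: [568.6, -235.0, 86.7]
ee_rot: [0.052, 0.999, 0.0, -0.0]
force: [0.5, -0.6, -0.9]
grip_width: 7.4
finger_force: 39.6
```

```bash
python3 -c "
from h import *
show()"
```

```text
t 11.85 p [ 568.6 -235.    86.7] z [-0.001  0.    -1.   ] y [0.104 0.995 0.   ] yaw x 174.0 F [ 0.5 -0.6 -0.9] g 7.4 ff 39.6 v 0.002
```

Inside with no contact. Lower until the floor is felt.

Request:
step_arm(
  steps=[
    [0.0,[0,0,-0.002],[0,0,0]],
    [0.0,[0,0,-0.002],[0,0,0]],
    [0.0,[0,0,-0.001],[0,0,0]],
    [0.0,[0,0,-0.001],[0,0,0]],
    [0.0,[0,0,-0.001],[0,0,0]],
    [0.0,[0,0,0],[0,0,0]],
    [0.0,[0,0,0],[0,0,0]],
    [0.0,[0,0,0],[0,0,0]],
    [0.0,[0,0,0],[0,0,0]],
    [0.0,[0,0,0],[0,0,0]],
  ],
)

```text
t: 13.1
ee_pos: [568.6, -235.0, 80.1]
ee_rot: [0.052, 0.999, -0.0, -0.0]
force: [-1.7, -0.6, 6.4]
grip_width: 7.5
finger_force: 40.4
```

```bash
python3 -c "
from h import *
show()"
```

```text
t 13.1 p [ 568.6 -235.    80.1] z [-0.001 -0.    -1.   ] y [ 0.104  0.995 -0.   ] yaw x 174.0 F [-1.7 -0.6  6.4] g 7.5 ff 40.4 v 0.003
```

The floor is felt (6 N at z = 80). I'll open a little and rise straight up.

Request:
step_arm(
  steps=[
    [0.014,[0,0,0],[0,0,0]],
    [0.02,[0,0,0],[0,0,0]],
    [0.026,[0,0,0],[0,0,0]],
    [0.026,[0,0,0],[0,0,0]],
    [0.026,[0,0,0],[0,0,0]],
    [0.026,[0,0,0.01],[0,0,0]],
    [0.026,[0,0,0.02],[0,0,0]],
    [0.026,[0,0,0.03],[0,0,0]],
    [0.026,[0,0,0.03],[0,0,0]],
    [0.026,[0,0,0.03],[0,0,0]],
  ],
)

```text
t: 14.35
ee_pos: [568.7, -234.9, 202.4]
ee_rot: [0.052, 0.999, -0.0, 0.0]
force: [-0.3, -0.6, 0.2]
grip_width: 25.8
finger_force: 0.0
```

Request:
step_arm(
  steps=[
    [0.026,[0,0,0.03],[0,0,0]],
    [0.026,[0,0,0.03],[0,0,0]],
    [0.026,[0,0,0.03],[0,0,0]],
    [0.026,[0,0,0.03],[0,0,0]],
    [0.03,[0,0,0],[0,0,0]],
    [0.03,[0,0,0],[0,0,0]],
    [0.03,[0,0,0],[0,0,0]],
    [0.03,[0,0,0],[0,0,0]],
    [0.03,[0,0,0],[0,0,0]],
    [0.03,[0,0,0],[0,0,0]],
  ],
)

```text
t: 15.6
ee_pos: [568.4, -235.0, 319.4]
ee_rot: [0.052, 0.999, 0.0, -0.001]
force: [-0.2, 0.4, -0.1]
grip_width: 30.4
finger_force: 0.0
```

Run:
```python
from h import *
s=show(); c=cam('wrist'); im=snap('wrist','w5.png')
import pickle; pickle.dump(c,open('pics/c5.pkl','wb'))
xs=np.arange(-130,131,1.);ys=np.arange(-130,131,1.)
q=patch(im,c,(566,-257),np.radians(-6),122,xs,ys)
h=cv2.cvtColor(q,cv2.COLOR_RGB2HSV)
def rep(n,m):
    for x0 in(-75,-50,-25,0,25,50,75):
        yy=np.nonzero(m[x0+125:x0+136])[1]
        if len(yy)>20: print(n,x0,np.percentile(ys[yy],[2,50,98]).round(1))
    yy=np.nonzero(m.sum(1)>2)[0]; print(n,'x ext',xs[yy.min()],xs[yy.max()])
rep('red',(cv2.inRange(h,(0,190,100),(6,255,255))>0)|(cv2.inRange(h,(172,190,100),(180,255,255))>0)); rep('yel',cv2.inRange(h,(22,190,100),(32,255,255))>0)
cv2.imwrite('pics/w5c.png',np.hstack([cv2.resize(im[:,:,::-1],(520,325)),cv2.resize(q[::-1,:,::-1],None,fx=1.05,fy=1.245)]))
```

```text
t 15.6 p [ 568.4 -235.   319.4] z [-0.001  0.    -1.   ] y [0.104 0.995 0.   ] yaw x 174.0 F [-0.2  0.4 -0.1] g 30.4 ff 0.0 v 0.002
red -75 [62. 65. 68.]
red -50 [61. 65. 68.]
red -25 [62. 65. 68.]
red 0 [62. 65. 68.]
red 25 [62. 65. 68.]
red 50 [62. 65. 68.]
red x ext -78.0 69.0
yel -50 [17. 19. 25.]
yel -25 [17. 19. 25.]
yel 0 [18. 20. 24.]
yel 25 [18. 21. 24.]
yel 50 [18. 21. 24.]
yel 75 [ 8.  18.  33.7]
yel x ext -64.0 81.0
```

View pics/w5c.png

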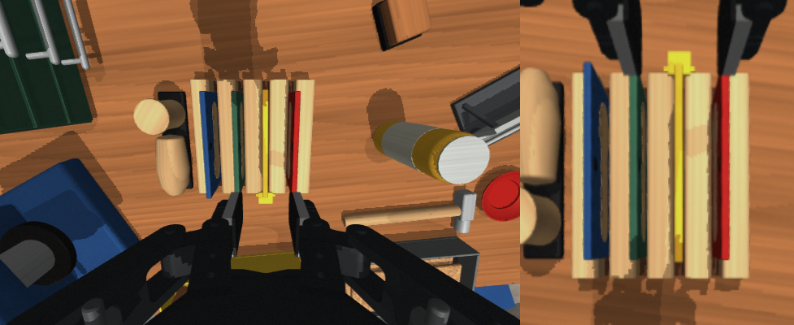

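The yellow board stands home in the clip's groove (top at rack y≈21, inside the rack), and blue, green and red are unchanged. Now over red at rack (1,65).

Request:
step_arm(
  steps=[
    [0.03,[0.003,0.022,0],[0,0,0]],
    [0.03,[0.0025,0.021,0],[0,0,0]],
    [0.03,[0,0,-0.03],[0,0,0]],
    [0.03,[0,0,-0.03],[0,0,0]],
    [0.03,[0,0,-0.03],[0,0,0]],
    [0.03,[0,0,-0.03],[0,0,0]],
    [0.03,[0,0,-0.02],[0,0,0]],
    [0.03,[0,0,0],[0,0,0]],
    [0.03,[0,0,0],[0,0,0]],
    [0.03,[0,0,0],[0,0,0]],
  ],
)

```text
t: 16.9
ee_pos: [574.7, -192.0, 180.9]
ee_rot: [0.052, 0.999, -0.0, 0.001]
force: [-0.6, -0.1, -0.2]
grip_width: 30.2
finger_force: 0.0
```

```bash
python3 -c "
from h import *
show()"
```

```text
t 16.9 p [ 574.7 -192.   180.9] z [ 0.001 -0.001 -1.   ] y [ 0.104  0.995 -0.   ] yaw x 174.0 F [-0.6 -0.1 -0.2] g 30.2 ff 0.0 v 0.004
```

Request:
step_arm(
  steps=[
    [0.03,[-0.0005,0,-0.02],[0,0,0]],
    [0.03,[0,0,-0.02],[0,0,0]],
    [0.03,[0,0,-0.02],[0,0,0]],
    [0.03,[0,0,-0.02],[0,0,0]],
    [0.03,[0,0,-0.015],[0,0,0]],
    [0.03,[0,0,-0.005],[0,0,0]],
    [0.03,[0,0,0],[0,0,0]],
    [0.02,[0,0,0],[0,0,0]],
    [0.014,[0,0,0],[0,0,0]],
    [0.0,[0,0,0],[0,0,0]],
  ],
  grip_force=40,
)

```text
t: 18.15
ee_pos: [573.8, -192.1, 80.2]
ee_rot: [0.052, 0.999, -0.0, 0.0]
force: [-1.3, 0.9, 2.5]
grip_width: 7.3
finger_force: 40.1
```

Request:
step_arm(
  steps=[
    [0.0,[0,0,0],[0,0,0]],
    [0.0,[0,0,0],[0,0,0]],
    [0.0,[0,0,0],[0,0,0]],
    [0.0,[0,0,0],[0,0,0]],
    [0.0,[0,0,0.004],[0,0,0]],
    [0.0,[0,0,0.006],[0,0,0]],
    [0.0,[0,0,0.008],[0,0,0]],
    [0.0,[0,0,0.01],[0,0,0]],
    [0.0,[0,0,0.01],[0,0,0]],
    [0.0,[0,0,0.01],[0,0,0]],
  ],
)

```text
t: 19.4
ee_pos: [573.5, -192.1, 128.5]
ee_rot: [0.052, 0.999, -0.0, -0.0]
force: [0.5, -0.5, -0.3]
grip_width: 7.5
finger_force: 39.6
```

```bash
python3 -c "
from h import *
show()"
```

```text
t 19.4 p [ 573.5 -192.1  128.5] z [-0.001 -0.    -1.   ] y [ 0.104  0.995 -0.   ] yaw x 174.0 F [ 0.5 -0.5 -0.3] g 7.5 ff 39.6 v 0.139
```

Red is held, 68 mm from its lower edge to the TCP. Lift clear and carry it back.

Request:
step_arm(
  steps=[
    [0.0,[0,0,0.02],[0,0,0]],
    [0.0,[0,0,0.03],[0,0,0]],
    [0.0,[0,0,0.03],[0,0,0]],
    [0.0,[0,0,0.03],[0,0,0]],
    [0.0,[0,0,0.03],[0,0,0]],
    [0.0,[0,0,0.03],[0,0,0]],
    [0.0,[0,0,0.03],[0,0,0]],
    [0.0,[0,0,0],[0,0,0]],
    [0.0,[0,0,0],[0,0,0]],
    [0.0,[0,0,0],[0,0,0]],
  ],
)

```text
t: 20.65
ee_pos: [572.9, -192.1, 326.6]
ee_rot: [0.052, 0.999, 0.0, -0.001]
force: [-0.1, -0.3, -1.1]
grip_width: 7.6
finger_force: 39.6
```

Request:
step_arm(
  steps=[
    [0.0,[-0.004,0.02,0],[0,0,-5.8]],
    [0.0,[-0.005,0.045,0],[0,0,-6.6]],
    [0.0,[-0.005,0.045,0],[0,0,-6.6]],
    [0.0,[-0.005,0.045,0],[0,0,-6.6]],
    [0.0,[-0.005,0.045,0],[0,0,-6.6]],
    [0.0,[-0.005,0.045,0],[0,0,-6.6]],
    [0.0,[-0.005,0.045,0],[0,0,-6.6]],
    [0.0,[-0.005,0.045,0],[0,0,-6.6]],
    [0.0,[-0.005,0.045,0],[0,0,-7.0]],
    [0.0,[0,0.02,0],[0,0,0]],
  ],
)

```text
t: 21.9
ee_pos: [528.0, 211.1, 327.0]
ee_rot: [0.536, 0.844, 0.0, -0.001]
force: [1.0, -0.3, -0.5]
grip_width: 7.1
finger_force: 39.5
```

Request:
step_arm(
  steps=[
    [0.0,[0,0.005,0],[2.1,-4.5,0]],
    [0.0,[0,0,0],[2.1,-4.5,0]],
    [0.0,[0,0,0],[2.1,-4.5,0]],
    [0.0,[0,0,0],[2.1,-4.5,0]],
    [0.0,[0,0,0],[0,0,0]],
    [0.0,[0,0,0],[0,0,0]],
    [0.0,[0,0,0],[0,0,0]],
    [0.0,[0,0,0],[0,0,0]],
    [0.0,[0,0,0],[0,0,0]],
    [0.0,[0,0,0],[0,0,0]],
  ],
)

```text
t: 23.15
ee_pos: [529.5, 213.0, 327.5]
ee_rot: [0.529, 0.831, 0.146, 0.092]
force: [-0.4, 0.2, -0.8]
grip_width: 7.6
finger_force: 39.6
```

Run:
```python
from h import *
s=show(); p=s['ee_pos']; M=Ro.from_quat(s['ee_rot']).as_matrix(); print(s['qpos'].round(2))
o=p+M[:,2]*68.2; seat=np.array([575.6,232.4,29]); ez=np.array([-.310,-.1446,.940])
print('origin now',o.round(1),'tcp goal',(seat+ez*68.2).round(1),'tcp pre (90 up)',(seat+ez*158.2).round(1),'delta to pre',(seat+ez*158.2-p).round(1))
c=cam('wrist'); im=snap('wrist','w6.png')
g=p-M[:,2]*41.8
for sx in(-80,80): print(proj(c,g+M[:,0]*sx).round(1))
cv2.imwrite('pics/w6c.png',im[:,:,::-1])
```

```text
t 23.15 p [529.5 213.  327.5] z [ 0.307  0.145 -0.941] y [0.852 0.398 0.34 ] yaw x 115.1 F [-0.4  0.2 -0.8] g 7.6 ff 39.6 v 0.003
[ 0.25  0.11 -0.77  1.84  0.13  0.88 -0.14]
origin now [550.4 222.9 263.4] tcp goal [554.5 222.5  93.1] tcp pre (90 up) [526.6 209.5 177.7] delta to pre [  -2.9   -3.5 -149.8]
[328.9 447.8]
[330.1  78.3]
```

Red's hold matches the model. I'll go to the pre-place pose 2.5 mm in front of the board line, then slide down along the lean.

Request:
step_arm(
  steps=[
    [0.0,[0,-0.0005,-0.03],[0,0,0]],
    [0.0,[0,-0.0005,-0.03],[0,0,0]],
    [0.0,[0,-0.0005,-0.03],[0,0,0]],
    [0.0,[-0.0005,-0.0005,-0.03],[0,0,0]],
    [0.0,[-0.0005,-0.0005,-0.029],[0,0,0]],
    [0.0,[0.0055,0.0025,-0.017],[0,0,0]],
    [0.0,[0.0055,0.0025,-0.017],[0,0,0]],
    [0.0,[0.0055,0.0025,-0.016],[0,0,0]],
    [0.0,[0.0055,0.0025,-0.016],[0,0,0]],
    [0.0,[0,0,0],[0,0,0]],
  ],
)

```text
t: 24.45
ee_pos: [550.0, 220.4, 111.5]
ee_rot: [0.529, 0.831, 0.145, 0.092]
force: [0.2, 0.9, -0.8]
grip_width: 7.5
finger_force: 39.6
```

Request:
step_arm(
  steps=[
    [0.0,[0,0,0],[0,0,0]],
    [0.0,[0,0,0],[0,0,0]],
    [0.0,[0,0,0],[0,0,0]],
    [0.0,[0,0,0],[0,0,0]],
    [0.0,[0,0,0],[0,0,0]],
    [0.0,[0,0,0],[0,0,0]],
    [0.0,[0,0,0],[0,0,0]],
    [0.0,[0,0,0],[0,0,0]],
    [0.0,[0,0,0],[0,0,0]],
    [0.0,[0,0,0],[0,0,0]],
  ],
)

```text
t: 25.7
ee_pos: [550.4, 220.5, 112.6]
ee_rot: [0.529, 0.831, 0.146, 0.092]
force: [-1.2, -0.3, -1.0]
grip_width: 7.7
finger_force: 39.6
```

Run:
```python
from h import *
s=show(); p=s['ee_pos']; M=Ro.from_quat(s['ee_rot']).as_matrix()
g=np.array([554.5,222.5,93.1]); d=p-g; print('rel goal in tool x,y,z',(M.T@d).round(1),'delta',(-d).round(1))
```

```text
t 25.7 p [550.4 220.5 112.6] z [ 0.307  0.145 -0.941] y [0.852 0.398 0.34 ] yaw x 115.1 F [-1.2 -0.3 -1. ] g 7.7 ff 39.6 v 0.001
rel goal in tool x,y,z [ -0.1   2.3 -19.9] delta [  4.1   2.  -19.5]
```

Exactly on line, 20 mm to go. I'll slide down slowly.

Request:
step_arm(
  steps=[
    [0.0,[0.0012,0.0006,-0.0038],[0,0,0]],
    [0.0,[0.0012,0.0006,-0.0038],[0,0,0]],
    [0.0,[0.0012,0.0006,-0.0038],[0,0,0]],
    [0.0,[0.0009,0.0004,-0.0028],[0,0,0]],
    [0.0,[0.0006,0.0003,-0.0019],[0,0,0]],
    [0.0,[0.0003,0.0001,-0.0009],[0,0,0]],
    [0.0,[0,0,0],[0,0,0]],
    [0.0,[0,0,0],[0,0,0]],
    [0.0,[0,0,0],[0,0,0]],
    [0.0,[0,0,0],[0,0,0]],
  ],
)

```text
t: 26.95
ee_pos: [555.9, 223.0, 95.7]
ee_rot: [0.529, 0.831, 0.146, 0.092]
force: [0.3, 0.1, -1.3]
grip_width: 7.6
finger_force: 39.6
```

Run:
```python
from h import *
s=show(); p=s['ee_pos']; M=Ro.from_quat(s['ee_rot']).as_matrix()
g=np.array([554.5,222.5,93.1]); d=p-g; print('rel goal in tool x,y,z',(M.T@d).round(1),'F tool',(M.T@s['force']).round(1))
```

```text
t 26.95 p [555.9 223.   95.7] z [ 0.308  0.145 -0.94 ] y [0.852 0.398 0.34 ] yaw x 115.0 F [ 0.3  0.1 -1.3] g 7.6 ff 39.6 v 0.002
rel goal in tool x,y,z [-0.1  2.3 -1.9] F tool [ 0.  -0.2  1.4]
```

Request:
step_arm(
  steps=[
    [0.0,[0.0003,0.0001,-0.0009],[0,0,0]],
    [0.0,[0.0003,0.0001,-0.0009],[0,0,0]],
    [0.0,[0.0003,0.0001,-0.0005],[0,0,0]],
    [0.0,[0,0,0],[0,0,0]],
    [0.0,[-0.0008,-0.0004,-0.0003],[0,0,0]],
    [0.0,[-0.0009,-0.0004,-0.0003],[0,0,0]],
    [0.0,[0,0,0],[0,0,0]],
    [0.0,[0,0,0],[0,0,0]],
    [0.0,[0,0,0],[0,0,0]],
    [0.0,[0,0,0],[0,0,0]],
  ],
)

```text
t: 28.2
ee_pos: [556.1, 223.2, 94.1]
ee_rot: [0.529, 0.831, 0.147, 0.093]
force: [-2.9, -1.8, 8.9]
grip_width: 7.5
finger_force: 41.2
```

Run:
```python
from h import *
s=show(); p=s['ee_pos']; M=Ro.from_quat(s['ee_rot']).as_matrix()
g=np.array([554.5,222.5,93.1]); d=p-g; print('rel goal in tool x,y,z',(M.T@d).round(1),'F tool',(M.T@s['force']).round(1))
```

```text
t 28.2 p [556.1 223.2  94.1] z [ 0.31   0.145 -0.94 ] y [0.851 0.398 0.343] yaw x 115.1 F [-2.9 -1.8  8.9] g 7.5 ff 41.2 v 0.001
rel goal in tool x,y,z [-0.1  2.  -0.3] F tool [-0.4 -0.2 -9.5]
```

It is on the ledge (9.5 N along the board). One more small nudge back, then open gently.

Request:
step_arm(
  steps=[
    [0.0,[-0.0012,-0.0006,0.0005],[0,0,0]],
    [0.0,[-0.0008,-0.0004,0],[0,0,0]],
    [0.0,[0,0,0],[0,0,0]],
    [0.0,[0,0,0],[0,0,0]],
    [0.01,[0,0,0],[0,0,0]],
    [0.012,[0,0,0],[0,0,0]],
    [0.016,[0,0,0],[0,0,0]],
    [0.024,[0,0,0],[0,0,0]],
    [0.035,[0,0,0],[0,0,0]],
    [0.035,[0,0,0],[0,0,0]],
  ],
)

```text
t: 29.45
ee_pos: [553.0, 221.5, 93.1]
ee_rot: [0.529, 0.831, 0.146, 0.092]
force: [0.5, -1.1, 0.9]
grip_width: 35.1
finger_force: 0.0
```

Run:
```python
from h import *
s=show(); p=s['ee_pos']; M=Ro.from_quat(s['ee_rot']).as_matrix()
g=np.array([554.5,222.5,93.1]); d=p-g; print('rel goal in tool x,y,z',(M.T@d).round(1),'F tool',(M.T@s['force']).round(1))
```

```text
t 29.45 p [553.  221.5  93.1] z [ 0.307  0.144 -0.941] y [0.852 0.398 0.34 ] yaw x 115.1 F [ 0.5 -1.1  0.9] g 35.1 ff 0.0 v 0.003
rel goal in tool x,y,z [-0.2 -1.7 -0.6] F tool [-1.3  0.3 -0.8]
```

Released. I'll withdraw along the board and look.

Request:
step_arm(
  steps=[
    [0.045,[-0.0031,-0.0015,0.0094],[0,0,0]],
    [0.045,[-0.0062,-0.0029,0.0188],[0,0,0]],
    [0.045,[-0.0062,-0.0029,0.0188],[0,0,0]],
    [0.045,[-0.0062,-0.0029,0.0188],[0,0,0]],
    [0.045,[-0.0062,-0.0029,0.0188],[0,0,0]],
    [0.045,[0,0,0.05],[0,0,0]],
    [0.045,[0,0,0.05],[-2.1,4.5,0]],
    [0.045,[0,0,0.05],[-2.1,4.5,0]],
    [0.045,[0,0,0.05],[-2.1,4.5,0]],
    [0.045,[0,0,0],[-2.1,4.5,0]],
  ],
)

```text
t: 30.7
ee_pos: [525.9, 209.4, 383.2]
ee_rot: [0.537, 0.844, 0.002, 0.001]
force: [0.0, -0.3, -1.1]
grip_width: 45.2
finger_force: 0.0
```

Request:
step_arm(
  steps=[
    [0.045,[0,0,0],[0,0,0]],
    [0.045,[0,0,0],[0,0,0]],
    [0.045,[0,0,0],[0,0,0]],
    [0.045,[0,0,0],[0,0,0]],
    [0.045,[0,0,0],[0,0,0]],
    [0.045,[0,0,0],[0,0,0]],
    [0.045,[0,0,0],[0,0,0]],
    [0.045,[0,0,0],[0,0,0]],
    [0.045,[0,0,0],[0,0,0]],
    [0.045,[0,0,0],[0,0,0]],
  ],
)

```text
t: 31.95
ee_pos: [525.2, 208.5, 377.8]
ee_rot: [0.537, 0.844, 0.0, -0.0]
force: [1.1, 0.8, 0.6]
grip_width: 45.0
finger_force: 0.0
```

Run:
```python
from h import *
show(); c=cam('wrist'); im=snap('wrist','w7.png'); tp=snap('top','t7.png')
hsv=cv2.cvtColor(im,cv2.COLOR_RGB2HSV)
q=patch(im,c,(541.5,216.5),np.radians(115),132,np.arange(-110,111,1.),np.arange(-60,61,1.))
ex=np.array([-.4226,.9063]);ey=np.array([-.9063,-.4226])
print('expected top mid',(np.array([575.6,232.4])+110*.342*ey).round(1))
r=[cv2.resize(im[60:280,180:480,::-1],None,fx=1.6,fy=1.6),cv2.resize(q[::-1,:,::-1],(192,352))]
t=cv2.resize(tp[140:235,200:480,::-1],None,fx=2.2,fy=2.2)
W=np.zeros((570,680,3),np.uint8); W[:352,:480]=r[0]; W[:352,480:672]=r[1]; W[355:355+t.shape[0],:t.shape[1]]=t
cv2.imwrite('pics/f.png',W)
```

```text
t 31.95 p [525.2 208.5 377.8] z [-0.     0.001 -1.   ] y [ 0.906  0.423 -0.   ] yaw x 115.0 F [1.1 0.8 0.6] g 45.0 ff 0.0 v 0.002
expected top mid [541.5 216.5]
```

View pics/f.png

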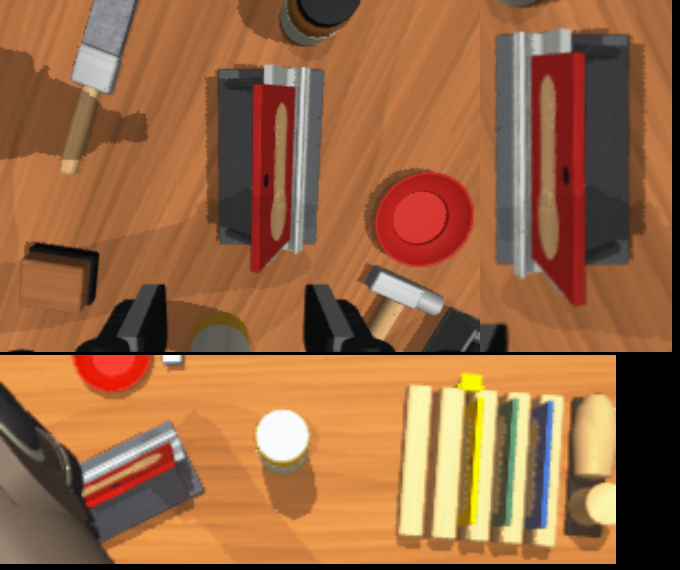

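Red stands on the easel with its top edge about 2 mm off centre and about 1 mm off the expected line, leaning back and let go. Yellow is in the clip's groove, and the other pieces in view look unmoved. Handing in.

```bash
python3 -c "
from cell import env
print(env.hand_in())"
```

```text
the job is handed in; nothing more can be done
None
```

The yellow pattern stands home in the clip's groove and the red one leans centred on the easel, let go; I handed the job in at about 32 s, and the hand-in gave no verdict.

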